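# Knock a jammed milling ball out of the amber bottle

## Robot

A 6-joint arm with a two-finger parallel gripper is mounted at the origin on the work surface. World frame = base frame: x ahead of the robot, y to its left, z up, the work surface at z = 0. Lengths are in m, angles in degrees, forces in N, time in s.
With the tool pointing down it reaches from about 0.4 to 0.825 m from the base axis. Payload 7 kg.
Tool frame: the origin (TCP) lies at the centre of the arm's flange, where the gripper is bolted on; the fingertips stand 178 mm ahead of it and the grasp point (between the pads) lies 159 mm ahead of it (tip_reach is the distance from the TCP to the fingertips, in m); z points along the fingers, y is the line along which they close (so a half turn about z gives the same grasp; the last joint's range is limited). The gripper opens to 88 mm and grips with 3 to 60 N. Pads are 19 mm wide; open, the fingers measure 130 mm over their backs; the gripper's body (78 mm by 193 mm) begins 47 mm behind the grasp point.
Start: joints at [-53.967, 20.546, 0.682, 0, -70.136, -16.507], TCP at [0.226, -0.636, 0.405] pointing down, gripper open.
Joint ranges: [-176.03, 176.03], [-82.01, 121.73], [-58.28, 71.71], [-173.87, 95.51], [-174.79, -0.11], [-173.66, 173.66]. Speed limits (degrees/s): [136.94, 136.94, 172.46, 180, 180, 180].

## Interface

Orientations are given as [roll, pitch, yaw] about the fixed x, y, z axes, in that order (R = Rz(yaw) Ry(pitch) Rx(roll)).
In Python, from plant import * gives the robot as it stands.
- The arm moves only by the shell command python3 -m handwheel 'ROWS'. ROWS is JSON, a list of rows, each a list of 7 numbers: the opening, from -1 (shut) to 1 (fully open), then the shift along the tool's x, y, z as a fraction of full scale, then the turn, a rotation vector about the tool's x, y, z as a fraction of full scale. A call has 1 to 5 rows; each row shifts and turns the commanded pose from where the row before left it, along the tool's axes as they then stand; what a row does not reach is not made up. Full scale, the value 1, is 0.025 m for a shift and 6 degrees for a turn. A row lasts 1/8 s, in which the tool goes at most 62.5 mm and 10.7 degrees, less where a joint would pass 70% of its speed; a pose out of reach is approached as far as the arm can. A call with a number of a shift or a turn outside -1 to 1 is refused whole. A call with a gripper value outside its range is refused whole. The fingers move at their own pace and stop on an object; the grip force is fixed at half the most. Time passes only in rows, so rows that do not move let the fingers close. It gives the time, the measured TCP pose, the force, the opening and the grip force at its end, in the units of the state.
- get_obs(): the state, without advancing time (a new reading comes with each control period).
- snapshot(name): name is "scene" or "side" or "wrist"; returns a dict with "color" (384x512x3 uint8, red, green, blue), "fx", "fy", "cx", "cy" (pixels), "k1" (the pictures are not rectified: a ray, as slopes to the right and down, at radius r is drawn at 1 + k1 r^2 times it, then the intrinsics apply), "R" (3x3) and "t" (3): a world point X has camera coordinates R X + t; the wrist camera has in their place "tool_from_camera" (4x4, takes a point from camera to tool coordinates, whose origin is the TCP and whose axes are the flange's). Camera axes: x right, y down, z forward; pixel columns grow to the right and rows downward; lengths in m; the calibration is good to about 2 mm. A picture is of the moment at which its call begins: read the wrist's pose just before it. There is no depth.
- close_job(): hands the job in; it is judged then, once.
The state is a dict: "clock": time; "joint_pos": joint angles; "qvel": joint speeds; "tau": joint torques, N m; "tool_pos": TCP position; "orientation": TCP orientation; "force": force on the tool from outside, world axes, zero at the start; "moment": the same for the moment, N m; "opening": finger opening in m; "gripper_force": force on a finger pad.
Only numpy, scipy, OpenCV 4.12 (cv2) and the standard library are available. Lean on these libraries where they do the work, as an engineer would, in place of code of your own. Each camera call takes 0.05 s, during which the arm holds its last target. There are 200 camera calls.

## Task

A black milling ball is jammed in the neck of the amber bottle, pinched by its brass collar, which has slipped off-centre. Take the bottle from the rack, tip it mouth down over the white tray and tap its rim on the tray's dark knocking bar until the ball drops into the tray, then lay the empty bottle back in its own bay of the rack, as it lay before. Leave the green and blue bottles alone.

Things in the scene. Friction and masses are not known exactly. Their poses are not given: they have to be found in the camera images.
- amber_mid (a point): amber glass bottle lying in a bay of a pale wood rack; point at the centre of its square body, 90 (x) x 40 x 40 mm, 0.1-0.2 kg, flat sides. Mouth at -x, z up as it lies. Neck, 28 across, ends at x = -65; the brass collar (rim) fills x = -65 to -72. It rests on two rails at x = +-36 with cheeks 8 mm below its axis and 6 mm play; sides are free to grip at x = -30 to 30. Next bottle 90 mm away.
- collar (a joint): brass collar on the amber bottle's mouth, ring 38 mm across; slides stiffly along the bottle's z, stays where pushed. Value in m: 0 = slipped 9 mm to the underside (lower edge 28 mm below the bottle's axis), 0.009 = centred (19 mm below). Starts at 0-0.0015. About 2.5 N on its underside shifts it; from 0.007 on the ball rolls out if the mouth points 20 degrees or more below level (35 is good).
- ball_center (a point): centre of the black ceramic milling ball, 19 mm across, 14 g, at the start jammed in the neck of the amber bottle just behind the collar, about 55 mm from the body's centre towards the mouth. Its axes mean nothing.
- bar_top (a point): centre of the top face of the dark steel knocking bar, 20 (x) x 180 mm (y), top 40 mm above the table, on one edge (the left, seen by the robot) of a fixed white tray. z up, x away from the tray: the tray's inside runs from x = -10 to -154 mm, y = -84 to 84 mm, floor 34 mm below the bar's top, other walls 30 mm high. Tap with the bottle's x along the bar's x, so that the mouth points over the tray.
- green_mid (a point): bystander: green square glass bottle of the same shape and size, lying in another bay of the rack, its collar straight and no ball in it; leave it alone. Point at the centre of its body; axes as for amber_mid.
- blue_mid (a point): bystander: blue square glass bottle of the same shape and size, lying in another bay of the rack, its collar straight and no ball in it; leave it alone. Point at the centre of its body; axes as for amber_mid.

How it is judged:
By the outcome, as a careful person would: the job done as asked, in the order asked, and still so for the second after the job is handed in, with the robot touching nothing.
It also fails if it takes over 45 s, if anything falls off the work surface, if the arm or the gripper's body presses on something with over 40 N, if the wrist force passes 120 N, or if a joint passes its speed limit or range.

## Working session

There is one attempt and no reset: what is moved stays moved. The work goes in short steps, Python scripts to look and compute and a shell command to move; the robot and the scene stay as the last step left them, time stands still between calls to the robot, and variables do not carry over. Pictures are saved under pics/ and viewed, at most 10 in all, crops included, and the job is handed in when it is done.

```bash
ls; mkdir -p pics
python3 - <<'E'
from plant import *
import cv2, numpy as np
o=get_obs(); print(o)
for n in ["scene","side"]:
    s=snapshot(n); cv2.imwrite(f"pics/{n}0.png",s["color"][:,:,::-1]); print(n,{k:(np.round(v,4).tolist() if k!="color" else 0) for k,v in s.items()})
s=snapshot("wrist"); print(np.round(s["tool_from_camera"],4).tolist(),s["fx"],s["k1"])
a=cv2.imread("pics/scene0.png");b=cv2.imread("pics/side0.png")
cv2.imwrite("pics/w0.png",s["color"][:,:,::-1])
E
```

```text
pics
{'clock': 0.0, 'joint_pos': array([-5.39670004e+01,  2.05894812e+01,  6.33804472e-01, -2.01111961e-02,
       -7.01366166e+01, -1.65070288e+01]), 'qvel': array([-0.02411588,  0.01583478,  0.0080479 ,  0.02687612, -0.00547579,
        0.00907686]), 'tau': array([-3.66342128e-04, -5.82713699e+01,  2.93048483e+01,  6.99690118e+00,
        6.88182103e-03, -1.54354439e-04]), 'tool_pos': array([ 0.22553767, -0.63598929,  0.40374477]), 'orientation': array([ 1.79906138e+02, -8.09936793e-03, -1.60480871e+02]), 'force': array([0.28499311, 0.25847851, 0.06029371]), 'moment': array([0.01542716, 0.00477048, 0.06848359]), 'gripper_force': 0.0, 'opening': 0.08797444903533529}
scene {'color': 0, 'fx': 411.6016, 'fy': 411.6016, 'cx': 258.1875, 'cy': 195.7738, 'k1': 0.0026, 'R': [[-0.678, 0.735, -0.0129], [0.4856, 0.4346, -0.7585], [-0.5519, -0.5205, -0.6515]], 't': [0.4028, -0.1713, 1.3235]}
side {'color': 0, 'fx': 426.0403, 'fy': 426.0403, 'cx': 252.2136, 'cy': 184.3386, 'k1': -0.0847, 'R': [[-0.9602, -0.2794, 0.0026], [-0.1492, 0.5049, -0.8502], [0.2362, -0.8167, -0.5265]], 't': [0.5312, 0.1833, 0.7429]}
[[-0.0013, -0.9583, -0.2859, 0.076], [1.0, -0.0013, -0.0004, -0.0009], [-0.0, -0.2859, 0.9583, 0.02], [0.0, 0.0, 0.0, 1.0]] 327.2407462562971 -0.0030673741345241105
```

View pics/scene0.png

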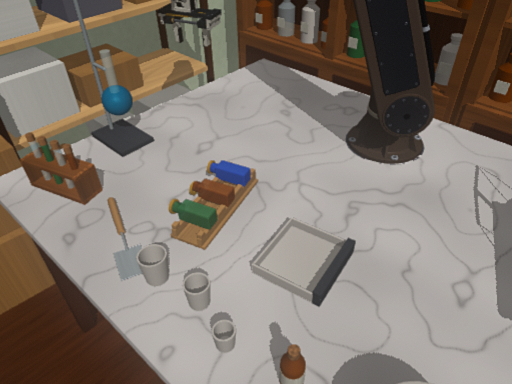

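View pics/side0.png

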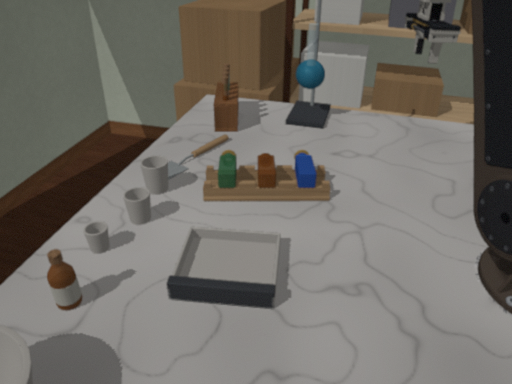

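The scene view shows the rack with blue, amber and green bottles (amber at about (215,192)) and the tray at (303,260), with its bar at (335,268). In the side view, amber is at (267,172) and the bar at (222,288). Next I enlarge both for measuring.

```bash
cat > h.py <<'E'
import numpy as np, cv2
from scipy.optimize import least_squares
from scipy.spatial.transform import Rotation as Ro
def cam(s,o=None):
    "K,k1,R,t world->camera"
    if "R" in s: R,t=np.array(s["R"]),np.array(s["t"])
    else:
        T=np.eye(4); T[:3,:3]=Ro.from_euler('xyz',o["orientation"],degrees=True).as_matrix(); T[:3,3]=o["tool_pos"]
        M=np.linalg.inv(T@np.array(s["tool_from_camera"])); R,t=M[:3,:3],M[:3,3]
    return dict(f=s["fx"],cx=s["cx"],cy=s["cy"],k1=s["k1"],R=R,t=t)
def proj(c,X):
    p=c["R"]@np.asarray(X,float)+c["t"]; a=p[:2]/p[2]; a=a*(1+c["k1"]*(a@a)); return np.array([c["cx"],c["cy"]])+c["f"]*a
def tri(obs,x0=(0.5,0,0.05)):
    r=least_squares(lambda X:np.concatenate([proj(c,X)-np.array(p) for c,p in obs]),x0); return r.x,np.abs(r.fun).max()
def onz(c,p,z):
    r=least_squares(lambda X:proj(c,[X[0],X[1],z])-np.array(p),[0.5,0]); return np.r_[r.x,z]
E
python3 - <<'E'
import cv2,numpy as np
a=cv2.imread("pics/scene0.png")[150:250,160:270];b=cv2.imread("pics/side0.png")[140:210,195:340]
c=cv2.imread("pics/scene0.png")[215:305,245:360];d=cv2.imread("pics/side0.png")[225:308,160:290]
f=lambda i:cv2.resize(cv2.resize(i,None,fx=3.4,fy=3.4,interpolation=cv2.INTER_CUBIC),(400,300)) 
# pad crops to 4:3, fixed scale
def g(n,x,y,w):
    i=cv2.imread(f"pics/{n}0.png")[y:y+w*3//4,x:x+w]; return cv2.resize(i,(400,300),interpolation=cv2.INTER_CUBIC)
cv2.imwrite("pics/c1.png",np.vstack([np.hstack([g("scene",150,150,120),g("side",200,130,140)]),np.hstack([g("scene",240,215,120),g("side",160,220,120)])]))
E
```

```text
(no output)
```

View pics/c1.png

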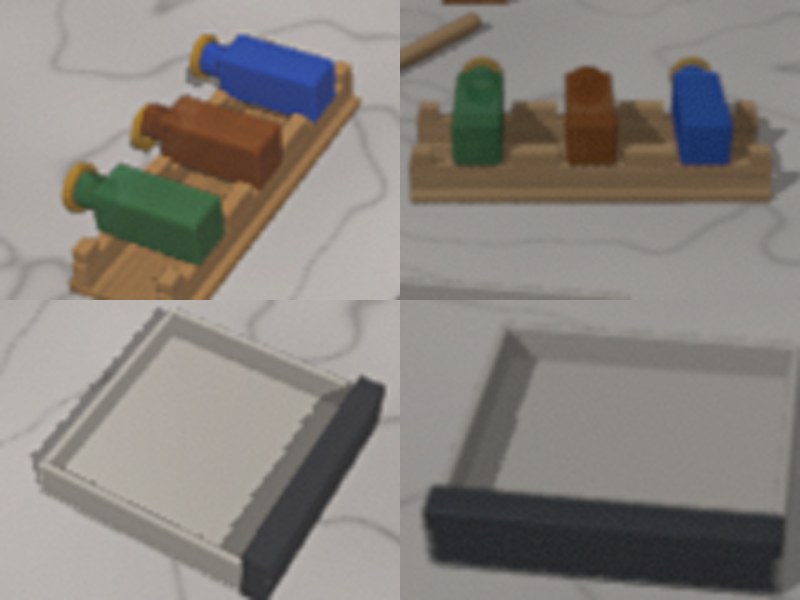

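Run:
```python
from h import *; from plant import *
S=cam(snapshot("scene"));D=cam(snapshot("side"))
for n,a,b in [("amber",(216.6,192.3),(267.2,172.7)),("bar",(334.5,266.3),(221.5,283.6))]:
    print(n,tri([(S,a),(D,b)]))
# bar ends (outer/back edge)
cs=lambda x,y:(240+.3*x,215+.3*(y-300)); cd=lambda x,y:(160+.3*(x-400),220+.3*(y-300))
print(tri([(S,cs(361,378)),(D,cd(783,515))]),tri([(S,cs(244,556)),(D,cd(432,487))]))
```

```text
amber (array([ 0.56618256, -0.17146978,  0.04781207]), np.float64(0.7181863078614015))
bar (array([0.55249473, 0.18762598, 0.03549004]), np.float64(1.012496243254077))
(array([0.46625882, 0.16662867, 0.03877511]), np.float64(0.29882070383513337)) (array([0.64101592, 0.19712977, 0.03827933]), np.float64(0.07662247059232641))
```

```bash
R='[1,-0.95,0.65,0,0,0,0]'
python3 -m handwheel '[[1,-0.95,0.65,0,0,0,0],[1,-0.95,0.65,0,0,0,0],[1,-0.95,0.65,0,0,0,0],[1,-0.95,0.65,0,0,0,0],[1,-0.95,0.65,0,0,0,0]]'
python3 -m handwheel '[[1,-0.95,0.65,0,0,0,0],[1,-0.95,0.65,0,0,0,0],[1,-0.95,0.65,0,0,0,0],[1,-0.95,0.65,0,0,0,0],[1,-0.95,0.65,0,0,0,0]]'
python3 -m handwheel '[[1,-0.95,0.65,0,0,0,0],[1,-0.95,0.65,0,0,0,0],[1,-0.95,0.65,0,0,0,0],[1,-0.95,0.65,0,0,0,0],[1,-0.95,0.65,0,0,0,0]]'
python3 -m handwheel '[[1,-0.95,0.65,0,0,0,0],[1,-0.95,0.65,0,0,0,0],[1,-0.95,0.65,0,0,0,0],[1,-0.95,0.65,0,0,0,0],[1,-0.95,0.65,0,0,0,0]]'
python3 -m handwheel '[[1,0,0,0,0,0,-1],[1,0,0,0,0,0,-1],[1,0,0,0,0,0,-1],[1,0,0,0,0,0,-1],[1,0,0,0,0,0,-1]]'
python3 -m handwheel '[[1,0,0,0,0,0,-1],[1,0,0,0,0,0,-1],[1,0,0,0,0,0,-1],[1,0,0,0,0,0,-1],[1,0,0,0,0,0,-1]]'
python3 -m handwheel '[[1,0,0,0,0,0,-0.8],[1,0,0,0,0,0,-0.8],[1,0,0,0,0,0,0]]'
python3 - <<'E'
from h import *; from plant import *; import pickle
o=get_obs(); s=snapshot("wrist"); print(o["joint_pos"]); pickle.dump((o,s),open("w1.pkl","wb"))
cv2.imwrite("pics/w1.png",cv2.resize(s["color"][:,:,::-1],(800,600),interpolation=cv2.INTER_CUBIC))
E
```

```text
clock: 0.88
tool_pos: [0.3108, -0.5191, 0.4046]
orientation: [180.0, 0.0, -160.5]
force: [-0.1, 0.5, -0.2]
opening: 0.0875
gripper_force: 0.0
clock: 1.5
tool_pos: [0.3955, -0.4028, 0.4047]
orientation: [-180.0, 0.0, -160.5]
force: [-0.4, -1.0, 0.7]
opening: 0.0877
gripper_force: 0.0
clock: 2.12
tool_pos: [0.4803, -0.2865, 0.4047]
orientation: [180.0, 0.0, -160.5]
force: [-0.2, 0.1, -0.4]
opening: 0.0877
gripper_force: 0.0
clock: 2.75
tool_pos: [0.5651, -0.1703, 0.4046]
orientation: [180.0, -0.0, -160.5]
force: [0.1, 0.1, -0.7]
opening: 0.0877
gripper_force: 0.0
clock: 3.38
tool_pos: [0.5646, -0.1711, 0.4046]
orientation: [180.0, -0.0, -130.3]
force: [1.1, -0.6, 0.1]
opening: 0.0877
gripper_force: 0.0
clock: 4.0
tool_pos: [0.5646, -0.1711, 0.4046]
orientation: [180.0, 0.0, -100.3]
force: [0.2, -0.2, -0.6]
opening: 0.0874
gripper_force: 0.0
clock: 4.38
tool_pos: [0.5646, -0.1711, 0.4046]
orientation: [180.0, 0.0, -90.9]
force: [0.0, -0.1, 0.8]
opening: 0.0876
gripper_force: 0.0
[ 2.11307245e+00  1.26015549e+01 -1.04242047e+01 -4.17449421e-03
 -6.69786678e+01 -3.01812823e+00]
```

View pics/w1.png

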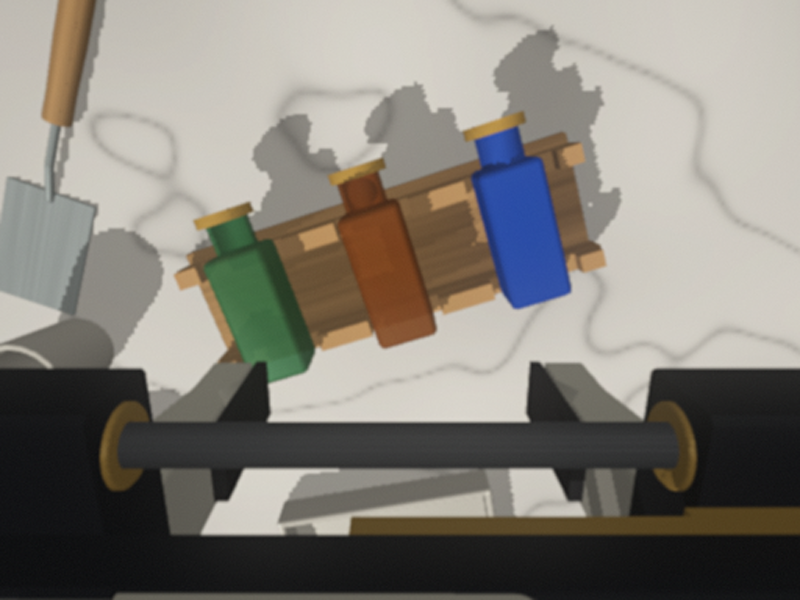

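The wrist view shows, in the 800x600 picture, amber's body top face from shoulder (342,225)-(400,202) to base (386,347)-(436,331). Its collar is at (357,172). The rack is turned about 17° from the tool axis.

Run:
```python
from h import *; import pickle
o,s=pickle.load(open("w1.pkl","rb")); c=cam(s,o)
for z in (.062,.068,.074):
    q=[onz(c,np.array(p)/1.5625,z) for p in [(342,225),(400,202),(386,347),(436,331)]]
    sh=(q[0]+q[1])/2; b=(q[2]+q[3])/2; d=b-sh
    print(z,np.round((sh+b)/2,4),"len",np.linalg.norm(d),"w",np.linalg.norm(q[0]-q[1]),np.linalg.norm(q[2]-q[3]),"yaw",np.degrees(np.arctan2(d[1],d[0])))
col=onz(c,np.array((357,172))/1.5625,.06);print(col)
S=pickle.load(open("w1.pkl","rb"))
# rack rail direction via green/blue body centres
g=onz(c,np.array((260,310))/1.5625,.068);b=onz(c,np.array((522,231))/1.5625,.068);d=b-g;print(g,b,np.linalg.norm(d),np.degrees(np.arctan2(d[1],d[0])))
```

```text
0.062 [ 0.5702 -0.1687  0.062 ] len 0.0876276658524839 w 0.03922217156095947 0.035467402668402426 yaw 106.08105997697338
0.068 [ 0.5701 -0.1702  0.068 ] len 0.08599794550515712 w 0.038492708206693926 0.03480777140659506 yaw 106.08105997697353
0.074 [ 0.57   -0.1717  0.074 ] len 0.08436822515783009 w 0.03776324485242808 0.03414814014478768 yaw 106.08105997697344
[ 0.59009886 -0.23611731  0.06      ]
[ 0.65590665 -0.15065471  0.068     ] [ 0.48851911 -0.19919063  0.068     ] 0.1742823090607895 -163.82988317606137
```

```bash
python3 -m handwheel '[[1,0,0,0,0,0,-0.94],[1,0,0,0,0,0,-0.94],[1,0,0,0,0,0,-0.94]]'
python3 -m handwheel '[[1,0.09,-0.05,0.84,0,0,0],[1,0.09,-0.05,0.84,0,0,0],[1,0.09,-0.05,0.84,0,0,0],[1,0.09,-0.05,0.84,0,0,0],[1,0.09,-0.05,0.84,0,0,0]]'
python3 -m handwheel '[[1,0,0,0,0,0,0],[1,0,0,0,0,0,0]]'
python3 - <<'E'
from h import *; from plant import *; import pickle
o=get_obs(); s=snapshot("wrist"); print(o["orientation"],o["tool_pos"]); pickle.dump((o,s),open("w2.pkl","wb"))
cv2.imwrite("pics/w2.png",cv2.resize(s["color"][:,:,::-1],(800,600),interpolation=cv2.INTER_CUBIC))
E
```

```text
clock: 4.8
tool_pos: [0.5646, -0.1711, 0.4046]
orientation: [180.0, 0.0, -73.9]
force: [-0.4, -0.1, -0.8]
opening: 0.0877
gripper_force: 0.0
clock: 5.42
tool_pos: [0.5738, -0.1802, 0.299]
orientation: [-180.0, -0.0, -74.1]
force: [-0.0, 0.8, -0.3]
opening: 0.0877
gripper_force: 0.0
clock: 5.68
tool_pos: [0.5741, -0.1802, 0.3004]
orientation: [-180.0, -0.0, -74.0]
force: [-0.6, 0.1, -1.0]
opening: 0.0878
gripper_force: 0.0
[-1.79968855e+02 -2.73979504e-02 -7.39825628e+01] [ 0.57406267 -0.18019319  0.30043349]
```

View pics/w2.png

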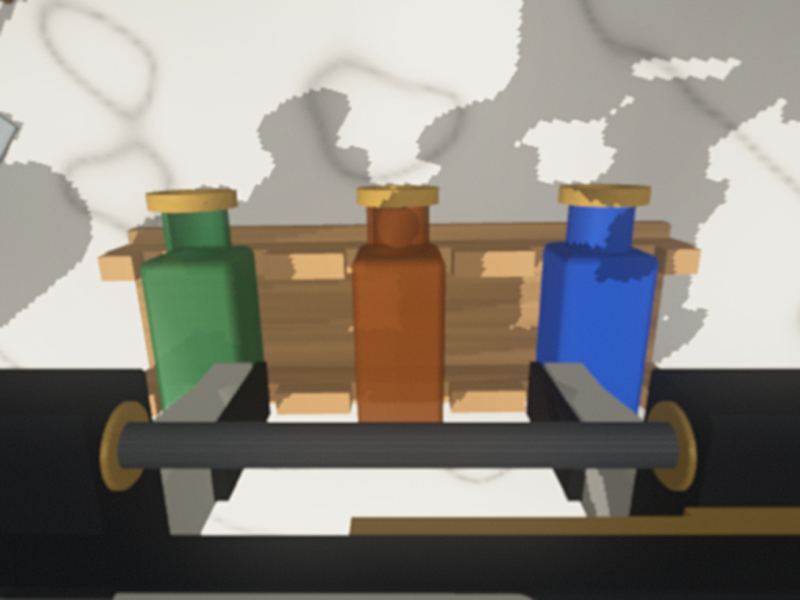

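Run:
```python
from h import *; import pickle
c1=cam(*pickle.load(open("w1.pkl","rb"))[::-1]);c2=cam(*pickle.load(open("w2.pkl","rb"))[::-1]);k=1/1.5625
P={}
for n,a,b in [("amb col",(357,172),(398,195)),("amb sh",(370,212),(399,254)),("grn col",(223,216),(191,201)),("blu col",(495,126),(604,195))]:
    X,e=tri([(c1,np.array(a)*k),(c2,np.array(b)*k)]);P[n]=X;print(n,np.round(X,4),round(e,2))
d=P["blu col"]-P["grn col"];print(np.linalg.norm(d),np.degrees(np.arctan2(d[1],d[0]))+270)
m=np.array([.2756,-.961,0])
for z in (.03,.04,.05,.06): 
  g=onz(c2,np.array((191,200))*k,z);b=onz(c2,np.array((604,195))*k,z);a=onz(c2,np.array((399,254))*k,z+.018)
  print(z,np.linalg.norm(b-g),"amber centre from shoulder:",a-.043*m)
```

```text
amb col [ 0.5915 -0.2357  0.04  ] 0.33
amb sh [ 0.5836 -0.2099  0.0434] 0.23
grn col [ 0.6765 -0.2104  0.0579] 0.1
blu col [ 0.5046 -0.2617  0.0515] 0.13
0.17955118897820493 106.60857612386832
0.03 0.19908504703441846 amber centre from shoulder: [ 0.57196169 -0.16956204  0.048     ]
0.04 0.19113649487765308 amber centre from shoulder: [ 0.57252557 -0.1714573   0.058     ]
0.05 0.18318794272088745 amber centre from shoulder: [ 0.57308944 -0.17335255  0.068     ]
0.06 0.17523939056412235 amber centre from shoulder: [ 0.57365331 -0.1752478   0.078     ]
```

The fingers straddle amber symmetrically: finger gap centre at column 398, bottle at 399. The yaw matches and the axis height is about 0.048. Green and blue are well clear of the fingers, so I descend and grip.

```bash
python3 -m handwheel '[[1,0.024,0,0.73,0,0,0],[1,0.024,0,0.73,0,0,0],[1,0.024,0,0.73,0,0,0],[1,0.024,0,0.73,0,0,0],[1,0.024,0,0.73,0,0,0]]'
python3 -m handwheel '[[1,0,0,0,0,0,0],[-1,0,0,0,0,0,0],[-1,0,0,0,0,0,0],[-1,0,0,0,0,0,0],[-1,0,0,0,0,0,0]]'
python3 -m handwheel '[[-1,0,0,0,0,0,0],[-1,0,0,0,0,0,0]]'
```

```text
clock: 6.35
tool_pos: [0.5751, -0.183, 0.2091]
orientation: [-179.9, -0.0, -74.0]
force: [0.5, 0.5, 0.2]
opening: 0.0877
gripper_force: 0.0
clock: 6.98
tool_pos: [0.5746, -0.1831, 0.2088]
orientation: [-180.0, -0.0, -74.0]
force: [0.8, -0.3, -0.3]
opening: 0.0533
gripper_force: 0.0
clock: 7.22
tool_pos: [0.5746, -0.183, 0.2085]
orientation: [180.0, -0.0, -74.0]
force: [-1.5, 0.6, 0.5]
opening: 0.0398
gripper_force: 29.9
```

```bash
python3 -m handwheel '[[-1,0,0,-1,0,0,0],[-1,0,0,-1,0,0,0],[-1,0,0,-1,0,0,0],[-1,0,0,-1,0,0,0],[-1,0,0,-1,0,0,0]]'
python3 -m handwheel '[[-1,0,0,0,0,0,1],[-1,-0.96,-0.13,0,0,0,0],[-1,-0.96,-0.13,0,0,0,0],[-1,-0.96,-0.13,0,0,0,0],[-1,-0.96,-0.13,0,0,0,0]]'
python3 -m handwheel '[[-1,-0.96,-0.13,0,0,0,0],[-1,-0.96,-0.13,0,0,0,0],[-1,-0.96,-0.13,0,0,0,0],[-1,-0.96,-0.13,0,0,0,0],[-1,-0.96,-0.13,0,0,0,0]]'
python3 -m handwheel '[[-1,-0.96,-0.13,0,0,0,0],[-1,-0.96,-0.13,0,0,0,0],[-1,-0.96,-0.13,0,0,0,0],[-1,-0.96,-0.13,0,0,0,0],[-1,0,0,0,0,0,0]]'
python3 - <<'E'
from h import *; from plant import *; import pickle
o=get_obs(); s=snapshot("wrist"); print(o["orientation"],o["tool_pos"],o["joint_pos"]); pickle.dump((o,s),open("w3.pkl","wb"))
cv2.imwrite("pics/w3.png",cv2.resize(s["color"][:,:,::-1],(800,600),interpolation=cv2.INTER_CUBIC))
E
```

```text
clock: 7.85
tool_pos: [0.5743, -0.183, 0.3338]
orientation: [180.0, 0.0, -74.0]
force: [0.4, -0.4, -0.3]
opening: 0.0404
gripper_force: 29.9
clock: 8.48
tool_pos: [0.5703, -0.0855, 0.333]
orientation: [180.0, 0.0, -80.0]
force: [-0.2, 0.4, -1.6]
opening: 0.0399
gripper_force: 29.9
clock: 9.1
tool_pos: [0.5654, 0.0355, 0.333]
orientation: [180.0, 0.0, -80.0]
force: [1.5, -0.7, -1.6]
opening: 0.0398
gripper_force: 29.9
clock: 9.72
tool_pos: [0.5616, 0.1328, 0.333]
orientation: [180.0, 0.0, -79.9]
force: [-0.1, -0.4, -1.9]
opening: 0.0401
gripper_force: 29.9
[ 1.79963242e+02  2.53582784e-03 -7.98584020e+01] [0.56156196 0.13279309 0.33298703] [ 3.27116838e+01  1.46904490e+01 -1.76131975e+01 -1.94549558e-02
 -5.77293245e+01 -2.25596929e+01]
```

View pics/w3.png

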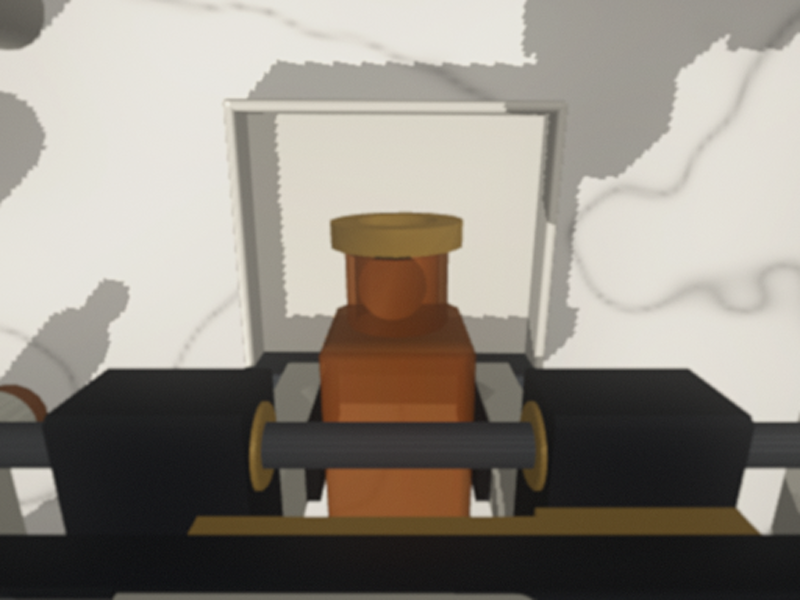

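The wrist view shows the tray square-on, with the inner top edge of the bar at row 353 (columns 265–528) and the far wall at row about 105. The ball is visible in the neck at (393,285), and the collar is at (396,235).

Run:
```python
from h import *; import pickle
o,s=pickle.load(open("w3.pkl","rb"));c=cam(s,o);k=1/1.5625
q=lambda p,z:onz(c,np.array(p)*k,z)
a,b=q((275,353),.04),q((520,353),.04);print("edge",a,b,np.degrees(np.arctan2(*(a-b)[1::-1])))
l,r=q((240,113),.03),q((556,113),.03);print("far wall",l,r,np.linalg.norm(l-r))
m=np.array([.174,-.985,0]);print("depth inner",((l+r)/2-(a+b)/2)@m, "lateral mid vs tcp", )
y=np.array([-.985,-.174,0]);t=np.array(o["tool_pos"]);print((l-t)@y,(r-t)@y)
# expected bar inner-edge from side/scene
print((np.array([.5536,.1819,.04])-t)@m,((a+b)/2-t)@m)
# collar in tool frame: top at depth
T=np.array(s["tool_from_camera"]);R=T[:3,:3]
for zz in (.159,.168,):
    X=q((396,250),t[2]-zz);print("collar front x tool",(X-t)@m)
```

```text
edge [0.62628563 0.17862577 0.04      ] [0.48776123 0.15405541 0.04      ] 10.058062317132581
far wall [0.66048921 0.05246044 0.03      ] [0.4985548  0.02370977 0.03      ] 0.16446687556772113
depth inner 0.13024640419242137 lateral mid vs tcp
-0.08346545799691145 0.08104254937233754
-0.04975568495351697 -0.033833988239524715
collar front x tool 0.05156909133977019
collar front x tool 0.049856330235771976
```

```bash
python3 -m handwheel '[[-1,0,0,0,0,-0.97,0],[-1,0,0,0,0,-0.97,0],[-1,0,0,0,0,-0.97,0],[-1,0,0,0,0,-0.97,0],[-1,0,0,0,0,-0.97,0]]'
python3 -m handwheel '[[-1,0,0,0,0,-0.97,0],[-1,0.525,0,0.707,0,0,0],[-1,0.525,0,0.707,0,0,0],[-1,0.525,0,0.707,0,0,0],[-1,0.525,0,0.707,0,0,0]]'
python3 -m handwheel '[[-1,0,0,0,0,0,0],[-1,0,0,0,0,0,0]]'
cat > v.py <<'E'
from h import *; from plant import *; import pickle,sys
n=sys.argv[1]; o=get_obs(); print(o["joint_pos"],o["force"],o["orientation"],o["tool_pos"])
def g(s,x,y,w):
    i=s["color"][y:y+w*3//4,x:x+w,::-1]; return cv2.resize(i,(400,300),interpolation=cv2.INTER_CUBIC)
a,b,c=[snapshot(k) for k in("scene","side","wrist")]
cv2.imwrite(f"pics/{n}.png",np.vstack([np.hstack([g(a,250,190,120),g(b,160,190,130)]),np.hstack([g(c,0,0,512),g(b,200,130,140)])]))
E
python3 v.py tap0
```

```text
clock: 10.4
tool_pos: [0.5617, 0.1308, 0.3334]
orientation: [-180.0, 29.3, -80.0]
force: [-0.3, -0.7, -1.6]
opening: 0.0398
gripper_force: 29.9
clock: 11.02
tool_pos: [0.5618, 0.1293, 0.2433]
orientation: [179.9, 34.9, -80.0]
force: [-0.1, -0.7, -0.7]
opening: 0.0401
gripper_force: 29.9
clock: 11.28
tool_pos: [0.5625, 0.1292, 0.2456]
orientation: [-180.0, 34.9, -79.9]
force: [0.8, 1.3, -1.3]
opening: 0.0398
gripper_force: 29.9
[ 16.17184812  22.52021317  -8.46611703 -40.26599414 -61.66725423
  14.47303161] [ 0.78298708  1.34236143 -1.27477969] [-179.9784274    34.90231886  -79.91823886] [0.56252691 0.12918121 0.24559443]
```

View pics/tap0.png

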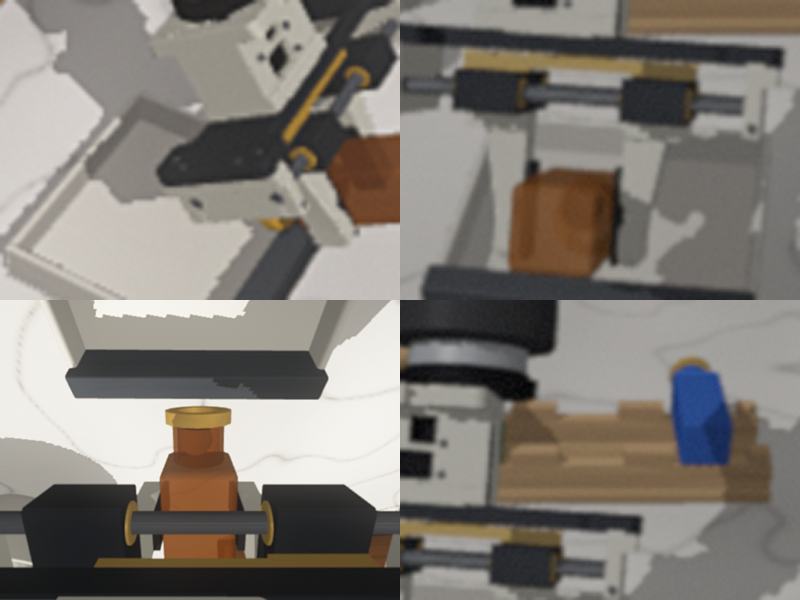

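The wrist panel (lower left) shows the collar at (198,417) just below the bar's two bands at rows 350–398. I check it against the projected geometry before touching.

Run:
```python
from h import *; from plant import *
o=get_obs(); s=snapshot("wrist"); c=cam(s,o); bx=np.array([-.174,.985,0]); by=np.array([-.985,-.174,0])
E=np.array([.553,.1811,.04]); f=lambda X:np.round(proj(c,X)/1.28+[0,300],0)
for n,z,d in [("inner top",.04,0),("outer top",.04,.02),("inner floor",.006,0),("outer bottom",0,.02)]:
    p=E+bx*d; p[2]=z; print(n,f(p-by*.09),f(p+by*.09))
R=Ro.from_euler('xyz',o["orientation"],degrees=True).as_matrix(); t=o["tool_pos"]
w=lambda x,y,z:R@np.array([x-.0,y,z])+t
# bottle axis at tool z .1607 ; bottle x=-72 -> tool x .061
for n,x,z in [("collar front top",.061,.1607-.010),("collar back top",.054,.1607-.010),("collar corner",.061,.1607+.028)]:
    X=w(x,0,z); print(n,np.round(X,4),f(X), "bar x",(X-E)@bx-.01,f(w(x,-.019,z)),f(w(x,.019,z)))
```

```text
inner top [ 70. 380.] [335. 380.]
outer top [ 80. 402.] [324. 403.]
inner floor [ 84. 352.] [320. 353.]
outer bottom [ 94. 371.] [309. 371.]
collar front top [0.5565 0.1649 0.0879] [202. 409.] bar x -0.026595731451791067 [165. 409.] [239. 409.]
collar back top [0.5555 0.1705 0.0919] [202. 423.] bar x -0.02085473701786962 [165. 423.] [238. 423.]
collar corner [0.5528 0.1863 0.0568] [201. 402.] bar x -0.004837041322598846 [172. 402.] [230. 402.]
```

```bash
python3 -m handwheel '[[-1,0.138,0,0.197,0,0,0],[-1,0.138,0,0.197,0,0,0],[-1,0,0,0,0,0,0]]'
python3 -m handwheel '[[-1,0.069,0,0.098,0,0,0],[-1,0,0,0,0,0,0]]'
python3 -m handwheel '[[-1,0.046,0,0.066,0,0,0],[-1,0,0,0,0,0,0]]'
python3 -m handwheel '[[-1,0.046,0,0.066,0,0,0],[-1,0,0,0,0,0,0]]'
python3 -m handwheel '[[-1,0.046,0,0.066,0,0,0],[-1,0,0,0,0,0,0]]'
```

```text
clock: 11.85
tool_pos: [0.5619, 0.1289, 0.2326]
orientation: [179.9, 34.9, -80.0]
force: [-0.5, 0.8, -1.7]
opening: 0.0401
gripper_force: 29.9
clock: 12.1
tool_pos: [0.5622, 0.1289, 0.2301]
orientation: [180.0, 34.9, -80.0]
force: [0.3, 0.6, -0.6]
opening: 0.04
gripper_force: 29.9
clock: 12.35
tool_pos: [0.5622, 0.129, 0.2282]
orientation: [180.0, 34.9, -80.0]
force: [-1.1, -0.4, -1.8]
opening: 0.0397
gripper_force: 29.9
clock: 12.6
tool_pos: [0.5622, 0.1289, 0.2262]
orientation: [180.0, 34.9, -80.0]
force: [-0.4, -0.1, -1.3]
opening: 0.0398
gripper_force: 29.9
clock: 12.85
tool_pos: [0.5623, 0.129, 0.2243]
orientation: [-180.0, 34.9, -80.0]
force: [-0.5, 0.0, -1.1]
opening: 0.0399
gripper_force: 29.9
```

```bash
python3 -m handwheel '[[-1,0.046,0,0.066,0,0,0],[-1,0,0,0,0,0,0]]'
python3 -m handwheel '[[-1,0.046,0,0.066,0,0,0],[-1,0,0,0,0,0,0]]'
python3 -c "
from plant import *
print(get_obs()['force'],get_obs()['moment'])"
```

```text
clock: 13.1
tool_pos: [0.5623, 0.1294, 0.2226]
orientation: [-180.0, 35.0, -79.9]
force: [-0.2, 1.5, 2.5]
opening: 0.0404
gripper_force: 29.9
clock: 13.35
tool_pos: [0.5623, 0.1291, 0.2204]
orientation: [-180.0, 34.9, -79.9]
force: [-0.3, 2.8, 1.7]
opening: 0.0399
gripper_force: 29.9
[-0.3216337   2.76739434  1.65364803] [-0.66236769 -0.08820923 -0.06880999]
```

Contact was at about z=0.2235 and the collar is sliding with roughly 4 N change. I press on.

```bash
python3 -m handwheel '[[-1,0.046,0,0.066,0,0,0],[-1,0,0,0,0,0,0]]'
python3 -m handwheel '[[-1,0.046,0,0.066,0,0,0],[-1,0,0,0,0,0,0]]'
python3 v.py tap1
```

```text
clock: 13.6
tool_pos: [0.5623, 0.1289, 0.2182]
orientation: [-180.0, 34.9, -80.0]
force: [0.5, 1.8, 1.8]
opening: 0.0401
gripper_force: 29.9
clock: 13.85
tool_pos: [0.5624, 0.129, 0.2167]
orientation: [-180.0, 34.9, -79.9]
force: [0.3, 1.9, 6.0]
opening: 0.0399
gripper_force: 29.9
[ 15.89607408  24.70418934  -9.35673703 -41.38971664 -59.47389013
  17.00387273] [0.25637952 1.92151327 6.04643402] [-179.95005365   34.92950321  -79.91568635] [0.56242246 0.12895462 0.21670883]
```

View pics/tap1.png

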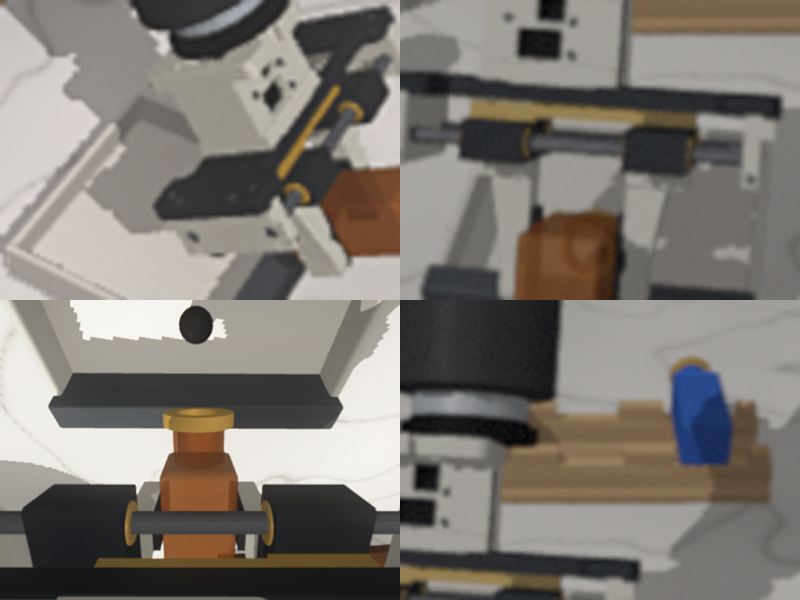

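The ball lies in the tray (wrist panel, (196,325)), the neck is empty and the collar is centred. Now I retreat along the same path.

```bash
python3 -m handwheel '[[-1,-0.54,0,-0.766,0,0,0],[-1,-0.54,0,-0.766,0,0,0],[-1,-0.54,0,-0.766,0,0,0],[-1,-0.54,0,-0.766,0,0,0],[-1,-0.54,0,-0.766,0,0,0]]'
python3 -m handwheel '[[-1,0,0,0,0,0.97,0],[-1,0,0,0,0,0.97,0],[-1,0,0,0,0,0.97,0],[-1,0,0,0,0,0.97,0],[-1,0,0,0,0,0.97,0]]'
python3 -m handwheel '[[-1,0,0,0,0,0.97,0],[-1,0.96,0.13,0,0,0,0],[-1,0.96,0.13,0,0,0,0],[-1,0.96,0.13,0,0,0,0],[-1,0.96,0.13,0,0,0,0]]'
python3 -m handwheel '[[-1,0.96,0.13,0,0,0,0],[-1,0.96,0.13,0,0,0,0],[-1,0.96,0.13,0,0,0,0],[-1,0.96,0.13,0,0,0,0],[-1,0.96,0.13,0,0,0,0]]'
python3 -m handwheel '[[-1,0.96,0.13,0,0,0,0],[-1,0.96,0.13,0,0,0,0],[-1,0.96,0.13,0,0,0,0],[-1,0,0,0,0,0,-1],[-1,0,0,0,0,0,0]]'
python3 - <<'E'
from h import *; from plant import *; import pickle
o=get_obs(); print(o["orientation"],o["tool_pos"],o["force"],o["moment"])
t=np.array([.5746,-.183,.2087])-o["tool_pos"]; print(Ro.from_euler('xyz',o["orientation"],degrees=True).as_matrix().T@t)
s=snapshot("wrist"); pickle.dump((o,s),open("w4.pkl","wb"))
b=pickle.load(open("w3.pkl","rb"))[1]["color"]
cv2.imwrite("pics/cmp.png",np.hstack([cv2.resize(i[100:340,160:340,::-1],(400,533)) for i in (b,s["color"])]))
E
```

```text
clock: 14.62
tool_pos: [0.562, 0.1294, 0.3355]
orientation: [-179.9, 34.9, -79.9]
force: [-0.3, 0.4, -1.6]
opening: 0.0398
gripper_force: 29.9
clock: 15.25
tool_pos: [0.5621, 0.1297, 0.3346]
orientation: [-179.9, 5.7, -80.0]
force: [-0.1, -0.9, -2.0]
opening: 0.04
gripper_force: 29.9
clock: 15.88
tool_pos: [0.566, 0.0321, 0.3344]
orientation: [-180.0, 0.0, -80.0]
force: [0.1, -0.5, -1.9]
opening: 0.0399
gripper_force: 29.9
clock: 16.5
tool_pos: [0.571, -0.089, 0.3344]
orientation: [-180.0, 0.0, -80.0]
force: [-0.1, -0.2, -1.1]
opening: 0.0396
gripper_force: 29.9
clock: 17.12
tool_pos: [0.5739, -0.1611, 0.3341]
orientation: [-180.0, -0.0, -74.1]
force: [-0.1, 0.1, -1.8]
opening: 0.0397
gripper_force: 29.9
[-1.79974269e+02 -3.49840534e-03 -7.40591425e+01] [ 0.57390662 -0.16112882  0.33409166] [-0.13972082  0.10986791 -1.81566909] [0.00338074 0.10557468 0.00068523]
[0.02121291 0.0053964  0.12539054]
```

View pics/cmp.png

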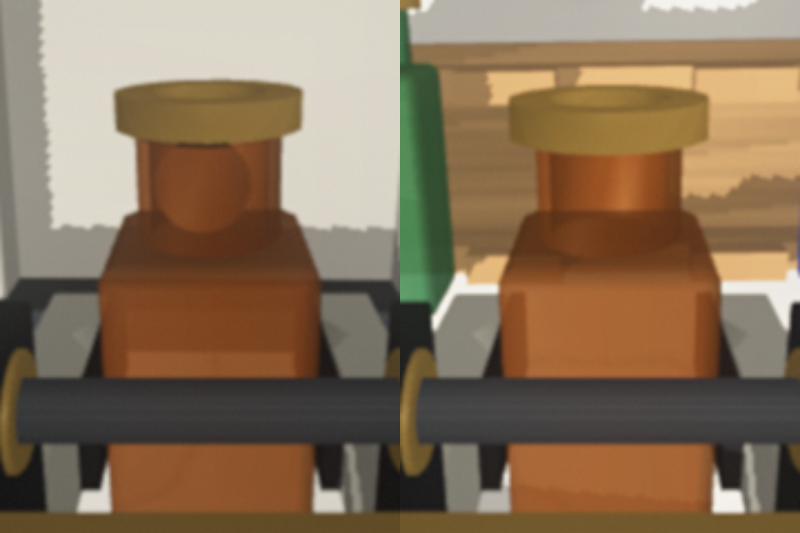

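Before and after pictures match (shoulder at row 285, same column, collar now centred and neck empty), so there was no slip in the grip. I lower the bottle into its bay.

```bash
python3 -m handwheel '[[-1,0.424,0.108,0,0,0,0],[-1,0.424,0.108,0,0,0,0],[-1,0,0,0,0,0,0],[-1,0,0,0,0,0,0]]'
python3 -m handwheel '[[-1,0,0,0.84,0,0,0],[-1,0,0,0.84,0,0,0],[-1,0,0,0.84,0,0,0],[-1,0,0,0.84,0,0,0],[-1,0,0,0,0,0,0]]'
python3 -m handwheel '[[-1,0,0,0.4,0,0,0],[-1,0,0,0.4,0,0,0],[-1,0,0,0.4,0,0,0],[-1,0,0,0,0,0,0],[-1,0,0,0,0,0,0]]'
```

```text
clock: 17.68
tool_pos: [0.5746, -0.1829, 0.3333]
orientation: [180.0, 0.0, -74.0]
force: [-0.3, 0.8, -1.1]
opening: 0.0396
gripper_force: 29.9
clock: 18.3
tool_pos: [0.574, -0.1825, 0.2479]
orientation: [179.8, 0.1, -74.0]
force: [-0.9, -0.3, -0.6]
opening: 0.04
gripper_force: 29.9
clock: 18.92
tool_pos: [0.5748, -0.1828, 0.2196]
orientation: [-180.0, -0.0, -73.9]
force: [-0.8, 0.0, -0.9]
opening: 0.04
gripper_force: 29.9
```

```bash
python3 -m handwheel '[[-1,0,0,0.15,0,0,0],[-1,0,0,0.15,0,0,0],[-1,0,0,0,0,0,0]]'
python3 -m handwheel '[[-1,0,0,0.06,0,0,0],[-1,0,0,0.06,0,0,0],[-1,0,0,0,0,0,0],[-1,0,0,0,0,0,0]]'
```

```text
clock: 19.3
tool_pos: [0.5745, -0.1827, 0.2116]
orientation: [180.0, 0.0, -74.0]
force: [-0.2, -0.1, -1.7]
opening: 0.0398
gripper_force: 29.9
clock: 19.8
tool_pos: [0.5746, -0.1828, 0.209]
orientation: [180.0, -0.0, -74.0]
force: [-0.4, 0.8, -1.6]
opening: 0.0401
gripper_force: 29.9
```

```bash
python3 -m handwheel '[[-1,0,0,0.03,0,0,0],[-1,0,0,0,0,0,0],[-1,0,0,0,0,0,0]]'
python3 -m handwheel '[[-1,0,0,0.02,0,0,0],[-1,0,0,0,0,0,0],[-1,0,0,0,0,0,0]]'
```

```text
clock: 20.18
tool_pos: [0.5747, -0.1828, 0.2085]
orientation: [-180.0, -0.0, -74.0]
force: [-0.5, 0.3, 1.9]
opening: 0.0403
gripper_force: 29.9
clock: 20.55
tool_pos: [0.5747, -0.1828, 0.2084]
orientation: [-180.0, -0.0, -73.9]
force: [-2.5, 0.8, 6.2]
opening: 0.0399
gripper_force: 29.9
```

Seated on the rails. I release gently and retreat straight up.

```bash
python3 -m handwheel '[[-1,0,0,-0.02,0,0,0],[0.2,0,0,0,0,0,0],[1,0,0,0,0,0,0],[1,0,0,0,0,0,0],[1,0,0,0,0,0,0]]'
python3 -m handwheel '[[1,0,0,0,0,0,0],[1,0,0,0,0,0,0],[1,0,0,-0.3,0,0,0],[1,0,0,-0.6,0,0,0],[1,0,0,-1,0,0,0]]'
python3 -m handwheel '[[1,0,0,-1,0,0,0],[1,0,0,-1,0,0,0],[1,0,0,-1,0,0,0],[1,0,0,-1,0,0,0],[1,0,0,-1,0,0,0]]'
python3 -m handwheel '[[1,0,0,0,0,0,0],[1,0,0,0,0,0,0],[1,0,0,0,0,0,0]]'
python3 - <<'E'
from plant import *; import cv2,numpy as np
def g(n,x,y,w):
    i=snapshot(n)["color"][y:y+w*3//4,x:x+w,::-1]; return cv2.resize(i,(400,300),interpolation=cv2.INTER_CUBIC)
cv2.imwrite("pics/end.png",np.vstack([np.hstack([g("scene",150,150,120),g("side",200,130,140)]),np.hstack([g("wrist",0,0,512),g("side",160,220,120)])]))
E
```

```text
clock: 21.18
tool_pos: [0.5746, -0.1828, 0.2081]
orientation: [180.0, 0.0, -74.0]
force: [-0.0, 0.4, -0.2]
opening: 0.0744
gripper_force: 0.0
clock: 21.8
tool_pos: [0.5745, -0.1828, 0.2566]
orientation: [180.0, 0.0, -74.0]
force: [-0.5, 0.2, 0.2]
opening: 0.0876
gripper_force: 0.0
clock: 22.42
tool_pos: [0.5744, -0.1828, 0.383]
orientation: [-179.9, -0.0, -73.9]
force: [0.6, -0.1, -0.6]
opening: 0.0875
gripper_force: 0.0
clock: 22.8
tool_pos: [0.5743, -0.1827, 0.3801]
orientation: [179.9, 0.0, -74.0]
force: [-0.1, 0.1, 0.1]
opening: 0.0876
gripper_force: 0.0
```

View pics/end.png

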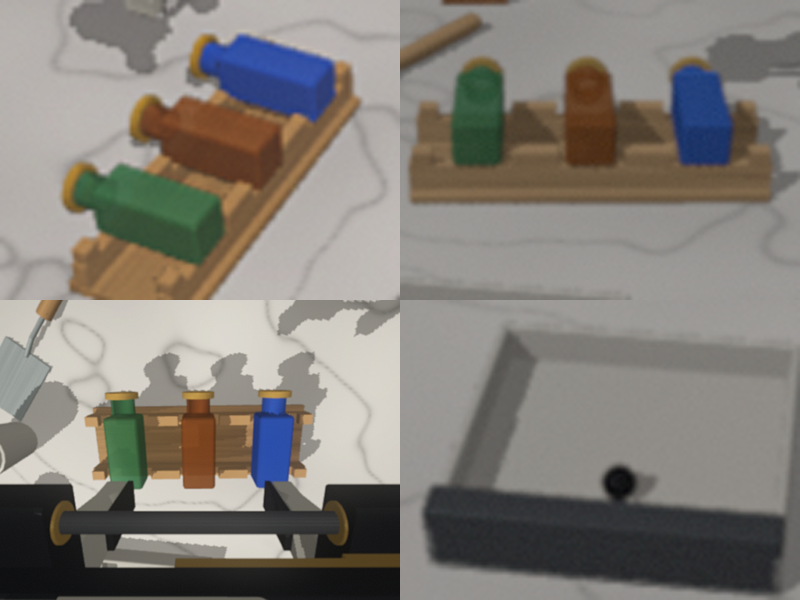

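Amber lies in its bay as before (scene panel (210,140), side panel (590,120)) with its collar straight. The ball is in the tray at (620,482), and green and blue are unmoved.

```bash
python3 -c "
from plant import *
print(close_job())"
```

```text
the job is handed in; nothing more can be done
None
```

The ball is in the tray, the empty amber bottle is back in its own bay with its collar centred, green and blue were left alone, and the job was handed in at about 23 s; no verdict came back.

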